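Empty the sugar shaker and rack its caps

TASK

Stand the steel tin on the cork mat, unscrew the perforated cap from the sugar shaker by turning it anticlockwise, and use the lever bar to tip the shaker so that every lump left in it pours out of the open mouth and ends up in the tin. Put that cap and every spare cap lying on the table into the rack, grip side up and fully down, each in the recess that fits its diameter. Finish with the shaker swung back upright and the tin still standing upright well on the mat, and leave the flask, cup, saucer and spoon alone.

Things in the scene. Friction and masses are not known exactly. Their poses are not given: they have to be found in the camera images.
- shaker (a joint): Tilt of the shaker about its horizontal hinge: 0 = upright (its start, a stop), grows as the mouth goes over and down to the stand's -y side (over the cork mat), the lever bar rising; 1.57 = level, end stop at 2.55 rad. A stiff hinge (about 0.3 N m friction, 2 to 3 N at the bar): it stays where it is left.
- shaker_hinge (a point): Middle of the shaker's hinge line, 150 mm above the table, in the middle of the clear plastic shaker (a straight open-topped cylinder 57 mm outside, 51 mm inside, 110 mm high, its floor 55 mm below this point and its mouth 55 mm above). It hangs between two steel posts (64 mm either side, 24 mm wide, 164 mm high) of a fixed stand with a dark wooden foot 12 mm high. Axes turn with the shaker: x along the hinge, z towards the mouth, y towards the lever bar.
- shaker_mouth (a point): Centre of the shaker's mouth (its rim), 55 mm from the hinge along the shaker's z; axes as shaker_hinge. Two outside tabs below the rim hold the cap's two inner lugs: the cap cannot be lifted until it has been turned anticlockwise (seen from above) by 55 to 68 degrees; it is free from there on and meets a stop about 120 to 133 degrees from its start, so about 90 degrees is right. It turns easily, has a 1.5 mm play upward, and does not rise as it turns.
- shaker_bar (a point): Middle of the lever bar that tips the shaker: a dark round bar 12 mm thick along the hinge direction, free for 90 mm between two thin side rods, 140 mm from the hinge line along the shaker's y (at hinge height when upright, passing over the top as the shaker is tipped). Axes as shaker_hinge. It can be held from above and turns in the grip.
- mat (a point): Centre of the cork mat (130 mm along the hinge, 180 mm across it, flat on the table, part of the fixed stand; the tin rests on the table level there). It lies 92 mm from the hinge line on the stand's -y side, the side the shaker pours to; the lumps fall 30 to 130 mm from the hinge line. Axes: x along the hinge, y towards the stand, z up.
- cap_mid_c (a point): A white plastic perforated shaker cap: round flat skirt 76 mm across and 22 mm high, with a plain cylindrical grip 40 mm across and 30 mm high on top of it (52 mm high in all; a ring of small dark holes is drawn on its flat top). This point is on its axis, 26 mm above its underside; z points up out of the grip. Middle size. It starts screwed on the shaker, its flat resting on the rim (underside 18 mm below the rim).
- cap_small_c (a point): A white plastic perforated shaker cap: round flat skirt 58 mm across and 22 mm high, with a plain cylindrical grip 40 mm across and 30 mm high on top of it (52 mm high in all; a ring of small dark holes is drawn on its flat top). This point is on its axis, 26 mm above its underside; z points up out of the grip. Small size, standing on the table at the start; may be absent.
- cap_large_c (a point): A white plastic perforated shaker cap: round flat skirt 92 mm across and 22 mm high, with a plain cylindrical grip 40 mm across and 30 mm high on top of it (52 mm high in all; a ring of small dark holes is drawn on its flat top). This point is on its axis, 26 mm above its underside; z points up out of the grip. Large size, standing on the table at the start; may be absent.
- tin_in (a point): Centre of the inner floor, 3 mm above the underside, of the open rectangular steel sugar tin: 100 mm (along x) by 140 mm (along y) outside, 62 mm high, 3 mm walls, about 0.3 kg. Axes along its sides, z up; its tab stands on the -y wall.
- tin_tab (a point): Grip point on the tin's upright steel tab handle: a plate 50 mm wide (along x) and 10 mm thick (along y), standing on the tin's -y wall, its top 100 mm above the tin's underside, its faces free from the tin's rim (62 mm) to that top. This point is 68 mm from the tin's centre along -y and 83 mm above the tin's underside. Axes as tin_in.
- rack_hole0 (a point): Centre of the mouth of the small round recess, 63 mm across and 14 mm deep, in the fixed light wooden cap rack (296 x 116 mm, 22 mm high, a row of three graded recesses along its length, this point on its top face, z up). A cap in the recess stands on its floor with its point 12 mm above this one.
- rack_hole1 (a point): Centre of the mouth of the middle round recess, 81 mm across and 14 mm deep, in the fixed light wooden cap rack (296 x 116 mm, 22 mm high, a row of three graded recesses along its length, this point on its top face, z up). A cap in the recess stands on its floor with its point 12 mm above this one.
- rack_hole2 (a point): Centre of the mouth of the large round recess, 97 mm across and 14 mm deep, in the fixed light wooden cap rack (296 x 116 mm, 22 mm high, a row of three graded recesses along its length, this point on its top face, z up). A cap in the recess stands on its floor with its point 12 mm above this one.
- lump0_c (a point): Centre of a white drum-shaped sugar lump (a short cylinder), 22 mm long (along its z) and 16 mm across, 15 g, slippery (friction 0.35), standing loose on the shaker's floor at the start; may be absent.
- lump1_c (a point): Centre of a white drum-shaped sugar lump (a short cylinder), 22 mm long (along its z) and 16 mm across, 15 g, slippery (friction 0.35), standing loose on the shaker's floor at the start; may be absent.
- lump2_c (a point): Centre of a white drum-shaped sugar lump (a short cylinder), 22 mm long (along its z) and 16 mm across, 15 g, slippery (friction 0.35), standing loose on the shaker's floor at the start; may be absent.
- lump3_c (a point): Centre of a white drum-shaped sugar lump (a short cylinder), 22 mm long (along its z) and 16 mm across, 15 g, slippery (friction 0.35), standing loose on the shaker's floor at the start; may be absent.
- lump4_c (a point): Centre of a white drum-shaped sugar lump (a short cylinder), 22 mm long (along its z) and 16 mm across, 15 g, slippery (friction 0.35), standing loose on the shaker's floor at the start; may be absent.
- saucer: White saucer 130 mm across, a bystander. Origin at its underside.
- teacup: White teacup 76 mm across, 65 mm high, a bystander. Origin at its underside.
- spoon: Bamboo spoon 170 mm long, a bystander. Origin at its underside.
- flask: Grey pump flask, 128 mm across, about 290 mm high, a bystander. Origin at its underside.
Not all that is in view belongs to the job. Leave any orange look-alike of the part that bears cap_small_c alone.

How it is judged:
By the outcome, as a careful person would: the job done as asked, in the order asked, and still so for the second after the job is handed in, with the robot touching nothing.
Of lump0, lump1, lump2, lump3, lump4 only 2 to 5 are there at a start; the rules pass over those that are not, and their reading is None.
Of cap_small, cap_large only 1 to 2 are there at a start; the rules pass over those that are not, and their reading is None.
At some moment in a run one of tin, cap_small, cap_large may be knocked a few centimetres aside while the robot is not near it.
It also fails if it takes over 210 s, if anything falls off the work surface, if the arm or the gripper's body presses on something with over 40 N, if the wrist force passes 120 N, or if a joint passes its speed limit or range.

ROBOT

A 6-joint arm with a two-finger parallel gripper is mounted at the origin on the work surface. World frame = base frame: x ahead of the robot, y to its left, z up, the work surface at z = 0. Lengths are in m, angles in rad, forces in N, time in s.
With the tool pointing down it reaches from about 0.325 to 0.775 m from the base axis. Payload 5.5 kg.
Tool frame: the origin (TCP) lies at the very end of the fingers, on their centre line; the grasp point (between the pads) lies 19 mm behind it (manip.grasp_offset is the distance from the TCP to the grasp point, in m); z points along the fingers, y is the direction in which the jaws open and shut (so a half turn about z gives the same grasp; the last joint's range is limited). The gripper opens to 88 mm and grips with 3 to 60 N. Pads are 20 mm wide; open, the fingers measure 115 mm over their backs; the gripper's body (75 mm by 178 mm) begins 61 mm behind the grasp point.
Start: joints at [-1.285, 0.091, 1.231, -0, 1.82, -0.057], TCP at [0.202, -0.565, 0.223] pointing down, gripper open.
Joint ranges: [-2.87, 2.87], [-0.86, 2.18], [0.17, 2.46], [-1.51, 4.65], [0.06, 2.69], [-2.65, 2.65]. Speed limits (rad/s): [2.57, 2.57, 3.01, 3.14, 3.14, 3.14].

INTERFACE

Orientations are given as a unit quaternion [x, y, z, w].
In Python, from rig import manip, get_image, job gives the robot as it stands.
- The arm moves only by the tool servo_tool, never from a script. Its argument "series" is a list of rows, each a list of 6 numbers: the shift along the world's x, y, z as a fraction of full scale, then the turn, a rotation vector about the world's x, y, z as a fraction of full scale. In form: [[tx, ty, tz, rx, ry, rz], ...]. A call has 1 to 20 rows; each row shifts and turns the commanded pose from where the row before left it; what a row does not reach is not made up. Full scale, the value 1, is 0.04 m for a shift and 0.12 rad for a turn. A row lasts 1/8 s, in which the tool goes at most 62.5 mm and 10.7 degrees, less where a joint would pass 70% of its speed; a pose out of reach is approached as far as the arm can. A call with a number of a shift or a turn outside -1 to 1 is refused whole. A call with a gripper value outside its range is refused whole. "claw" is the opening, from 0 (shut) to 1 (fully open), set as the call begins (left out, the last holds). The fingers move at their own pace and stop on an object; the grip force is fixed at half the most. Time passes only in rows, so rows that do not move let the fingers close. It gives the time, the measured TCP pose, the force and the opening at its end, in the units of the state.
- manip.read_state(): the state, without advancing time (a new reading comes with each control period).
- get_image(name): name is "scene" or "top"; returns a dict with "pixels" (384x512x3 uint8, blue, green, red), "mtx" (3x3 intrinsics, pixels), "D" ([k1, k2, p1, p2, k3] as OpenCV has them; the pictures are not rectified), "T" (4x4, takes a point from camera to world coordinates). Camera axes: x right, y down, z forward; pixel columns grow to the right and rows downward; lengths in m; the calibration is good to about 2 mm. A picture is of the moment at which its call begins. There is no depth.
- job.sign_off(): hands the job in, once; it reports no verdict.
The state is a dict: "t": time; "joints": joint angles; "dq": joint speeds; "effort": joint torques, N m; "tool_pos": TCP position; "eef_rot": TCP orientation; "ft_force": force on the tool from outside, world axes, zero at the start; "wrist_torque": the same for the moment, N m; "grip_width": finger opening in m.
Only numpy, scipy, OpenCV 4.12 (cv2) and the standard library are available. Lean on these libraries where they do the work, as an engineer would, in place of code of your own. Each camera call takes 0.05 s, during which the arm holds its last target. There are 200 camera calls.

## Working session

There is one attempt and no reset: what is moved stays moved. The work goes in short steps, Python scripts to look and compute and a tool call to move; the robot and the scene stay as the last step left them, time stands still between calls to the robot, and variables do not carry over. Pictures are saved under pics/ and viewed, about 12 in all and at most 16, crops included, and the job is handed in when it is done.

Besides the shell and the picture viewer there is one more tool, called after "Emit:" in YAML: its name, and indented under it one key for each argument. servo_tool: Moves the arm, as the interface text tells. Shift numbers are shares of 0.04 m and turn numbers shares of 0.12 rad, none past 1 either way. Its arguments: {"type":"object","properties":{"series":{"type":"array"},"claw":{"type":"number"}},"required":["series"]}

```bash
ls; mkdir -p pics
cat > h.py <<'E'
import numpy as np, cv2
from rig import manip, get_image, job
def shot(name,fn=None):
    im=get_image(name)
    if fn: cv2.imwrite('pics/'+fn,im['pixels'])
    return im
def ray(im,uv):
    p=cv2.undistortPoints(np.array([[uv]],float),im['mtx'],im['D'])[0,0]
    T=np.array(im['T']); return T[:3,3],T[:3,:3]@np.array([p[0],p[1],1])
def onz(im,uv,z):
    o,d=ray(im,uv); return o+d*(z-o[2])/d[2]
def proj(im,P):
    T=np.linalg.inv(im['T']); r,_=cv2.Rodrigues(T[:3,:3])
    return cv2.projectPoints(np.array(P,float).reshape(-1,1,3),r,T[:3,3],im['mtx'],im['D'])[0][:,0]
E
python3 - <<'E'
from h import *
a=shot('scene','s0.png');b=shot('top','t0.png')
for i in(a,b): print(i['mtx'],i['D'],np.round(i['T'],3))
s=manip.read_state();print(s)
E
```

```text
pics
[[385.98227176   0.         258.09474825]
 [  0.         385.98227176 188.07825934]
 [  0.           0.           1.        ]] [0.01553754 0.         0.         0.         0.        ] [[ 0.137  0.679 -0.722  1.333]
 [ 0.99  -0.084  0.109 -0.183]
 [ 0.013 -0.73  -0.684  0.886]
 [ 0.     0.     0.     1.   ]]
[[499.29079931   0.         253.95759585]
 [  0.         499.29079931 186.87237167]
 [  0.           0.           1.        ]] [-0.09388799  0.          0.          0.          0.        ] [[-1.000e-03 -9.950e-01  1.050e-01  4.120e-01]
 [-1.000e+00  3.000e-03  2.200e-02 -9.000e-02]
 [-2.200e-02 -1.050e-01 -9.940e-01  1.607e+00]
 [ 0.000e+00  0.000e+00  0.000e+00  1.000e+00]]
{'t': 0.1, 'joints': array([-1.28470460e+00,  9.17786870e-02,  1.23177552e+00,  1.70744651e-05,
        1.81979421e+00, -5.67021664e-02]), 'dq': array([-0.00091777, -0.00104737, -0.00374042, -0.00020435, -0.00060615,
       -0.00090835]), 'effort': array([ 3.51262774e-03, -4.47858059e+01, -4.07569134e+01,  7.01508089e-02,
        2.84647144e-02, -1.03353041e-04]), 'tool_pos': array([ 0.20159844, -0.56483243,  0.2216172 ]), 'eef_rot': array([ 9.85346729e-01,  1.70560993e-01, -9.22462585e-05, -8.73059484e-04]), 'ft_force': array([ 0.8856039 , -0.07117663, -0.37205392]), 'wrist_torque': array([ 0.02242837,  0.01303933, -0.01402283]), 'grip_width': 0.08788090148622678}
```

View pics/s0.png

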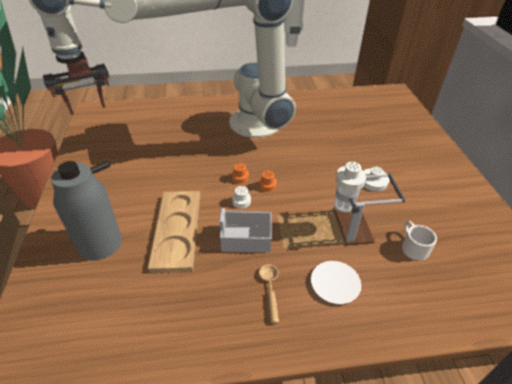

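View pics/t0.png

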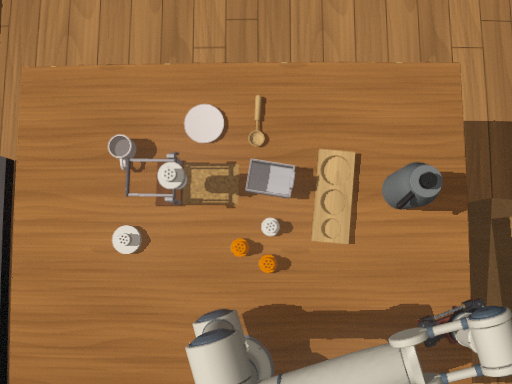

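Top view: shaker with cap at (172,175), bar at (127,177), mat (210,183), tin (270,178), white small cap (270,227), white large cap (127,240), rack recesses at (335,170), (334,200) and (332,228), and two orange decoys. The tab looks to be on the tin's left side. I'll enlarge to measure.

Run:
```python
import cv2
a=cv2.imread('pics/t0.png');b=cv2.imread('pics/s0.png')
cv2.imwrite('pics/c1.png',cv2.resize(a[140:260,100:370],(792,352),interpolation=cv2.INTER_CUBIC)) 
cv2.imwrite('pics/c2.png',cv2.resize(b[150:280,140:410],None,fx=2.9,fy=2.9,interpolation=cv2.INTER_CUBIC))
```

```text
(no output)
```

View pics/c1.png

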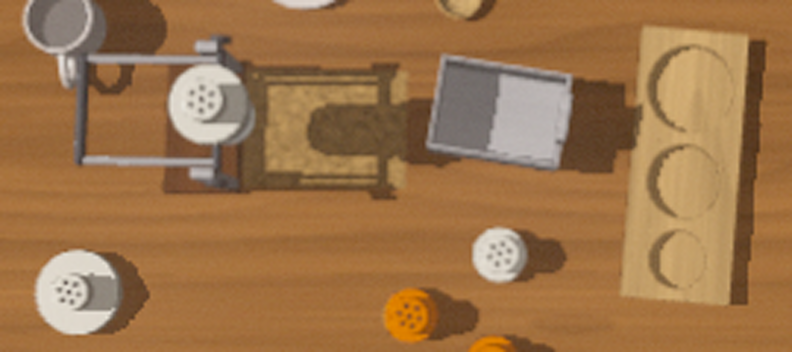

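View pics/c2.png

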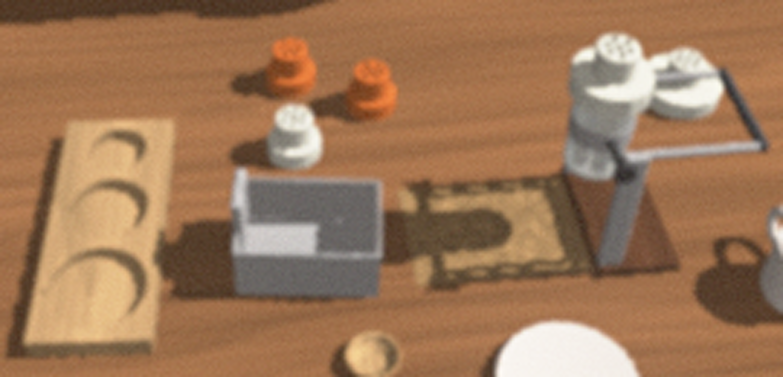

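Run:
```python
from h import *
a=get_image('scene');b=get_image('top')
f=792/270
T=lambda p:(p[0]/f+100,p[1]/(352/120)+140); S=lambda p:(p[0]/2.9+140,p[1]/2.9+150)
def both(n,pt,ps,z):
    A=onz(b,T(pt),z) if pt else None;B=onz(a,S(ps),z) if ps else None
    print(n,None if A is None else A.round(4)[:2],None if B is None else B.round(4)[:2])
both('large',(70,292),(686,57),.052)
both('small',(501,254),(294,116),.052)
both('mid',(203,99),(619,46),.239)
both('bar1',(82,55),(764,146),.150)
both('bar2',(79,163),(723,74),.150)
for n,p,q in [('tA',(441,56),(380,255)),('tB',(572,75),(234,250)),('tC',(559,168),(242,180)),('tD',(428,148),(382,180))]: both(n,p,q,.062)
both('tab',(568,120),(240,172),.100)
for n,p,q in [('r0',(643,25),(25,347)),('r1',(749,36),None),('r2',(729,305),None),('r3',(622,294),(175,121))]: both(n,p,q,.022)
for n,p in [('h2',(691,87)),('h1',(683,181)),('h0',(678,260))]: both(n,p,None,.022)
both('matTR',(408,70),(425,285),.0);both('matBR',(404,190),(400,185),.0)
```

```text
large [0.411 0.353] [0.4126 0.3557]
small [ 0.4516 -0.1079] [ 0.4552 -0.1034]
mid [0.5937 0.1759] [0.5968 0.1801]
bar1 [0.6513 0.3187] [0.6532 0.3188]
bar2 [0.5409 0.3188] [0.5506 0.3198]
tA [ 0.6623 -0.0447] [ 0.6662 -0.0439]
tB [ 0.6412 -0.1842] [ 0.6426 -0.1804]
tC [ 0.542  -0.1695] [ 0.5526 -0.1663]
tD [ 0.5637 -0.0309] [ 0.5703 -0.0261]
tab [ 0.5886 -0.1773] [ 0.5777 -0.1682]
r0 [ 0.7023 -0.2651] [ 0.6993 -0.3774]
r1 [ 0.6897 -0.3812] None
r2 [ 0.3968 -0.3533] None
r3 [ 0.409  -0.2382] [ 0.4153 -0.2329]
h2 [ 0.6335 -0.3164] None
h1 [ 0.5307 -0.3058] None
h0 [ 0.4453 -0.299 ] None
matTR [ 0.6568 -0.0062] [0.6595 0.0048]
matBR [ 0.5234 -0.0021] [0.5226 0.0038]
```

Measured: tin centre (0.605,-0.106), yaw -0.15; tab (0.595,-0.173); hinge (0.596,0.178); mat centre (0.593,0.087). I'll go above the tab.

Emit:
servo_tool:
  series:
    - [0.82, 0.82, -0.13, 0, 0, -0.34]
    - [0.82, 0.82, -0.13, 0, 0, -0.34]
    - [0.82, 0.82, -0.13, 0, 0, -0.34]
    - [0.82, 0.82, -0.13, 0, 0, -0.34]
    - [0.82, 0.82, -0.13, 0, 0, -0.34]
    - [0.82, 0.82, -0.13, 0, 0, -0.34]
    - [0.82, 0.82, -0.13, 0, 0, -0.34]
    - [0.82, 0.82, -0.13, 0, 0, -0.34]
    - [0.82, 0.82, -0.13, 0, 0, -0.34]
    - [0.82, 0.82, -0.13, 0, 0, -0.34]
    - [0.82, 0.82, -0.13, 0, 0, -0.34]
    - [0.82, 0.82, -0.13, 0, 0, -0.34]
    - [0, 0, 0, 0, 0, 0]
    - [0, 0, 0, 0, 0, 0]
  claw: 1

```text
t: 1.95
tool_pos: [0.5949, -0.1718, 0.16]
eef_rot: [0.997, -0.073, -0.0, 0.0]
ft_force: [-0.4, 0.2, -0.3]
grip_width: 0.0878
```

Run:
```python
from h import *
a=get_image('scene')['pixels'];b=get_image('top')['pixels']
print(manip.read_state()['tool_pos'],manip.read_state()['eef_rot'])
A=cv2.resize(a[110:290,130:410],(798,513));cv2.imwrite('pics/c3.png',A)
```

```text
[ 0.59469409 -0.17250052  0.16051355] [ 9.97268976e-01 -7.38549316e-02  4.73692017e-05  1.88629589e-04]
```

View pics/c3.png

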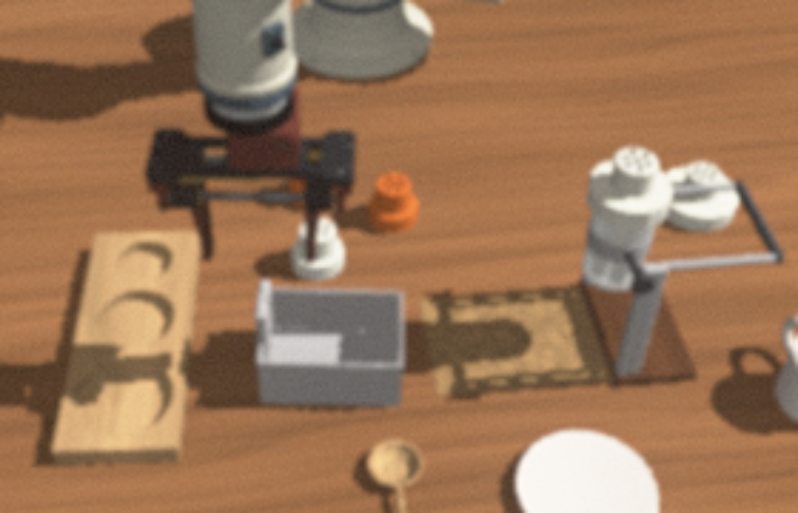

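The jaws straddle the tab at (262,310). Descend and grip.

Emit:
servo_tool:
  series:
    - [0, 0, -0.4, 0, 0, 0]
    - [0, 0, -0.4, 0, 0, 0]
    - [0, 0, -0.4, 0, 0, 0]
    - [0, 0, -0.4, 0, 0, 0]
    - [0, 0, -0.4, 0, 0, 0]
    - [0, 0, -0.36, 0, 0, 0]
    - [0, 0, 0, 0, 0, 0]
    - [0, 0, 0, 0, 0, 0]

```text
t: 3.05
tool_pos: [0.5956, -0.1716, 0.0664]
eef_rot: [0.997, -0.073, 0.0, 0.0]
ft_force: [-0.1, 0.2, 0.2]
grip_width: 0.0877
```

Emit:
servo_tool:
  series:
    - [0, 0, 0, 0, 0, 0]
    - [0, 0, 0, 0, 0, 0]
    - [0, 0, 0, 0, 0, 0]
    - [0, 0, 0, 0, 0, 0]
    - [0, 0, 0, 0, 0, 0]
    - [0, 0, 0, 0, 0, 0]
    - [0, 0, 0, 0, 0, 0]
    - [0, 0, 0, 0, 0, 0]
  claw: 0

```text
t: 4.05
tool_pos: [0.5953, -0.1716, 0.0658]
eef_rot: [0.997, -0.073, 0.0, 0.0]
ft_force: [0.2, -4.0, -0.4]
grip_width: 0.0112
```

Emit:
servo_tool:
  series:
    - [0, 0, 0.3, 0, 0, 0]
    - [0, 0, 0.3, 0, 0, 0]
    - [0, 0, 0.3, 0, 0, 0]
    - [0, 0, 0.3, 0, 0, 0]
    - [0, 0, 0, 0, 0, 0]

```text
t: 4.68
tool_pos: [0.596, -0.1718, 0.1158]
eef_rot: [0.997, -0.073, 0.001, 0.0]
ft_force: [-0.6, -0.4, -3.2]
grip_width: 0.0099
```

Emit:
servo_tool:
  series:
    - [0, 0.6, 0, 0, 0, 0.15]
    - [0, 0.6, 0, 0, 0, 0.15]
    - [0, 0.6, 0, 0, 0, 0.15]
    - [0, 0.6, 0, 0, 0, 0.15]
    - [0, 0.6, 0, 0, 0, 0.15]
    - [0, 0.6, 0, 0, 0, 0.15]
    - [0, 0.6, 0, 0, 0, 0.15]
    - [0, 0.6, 0, 0, 0, 0.15]
    - [0, 0, 0, 0, 0, 0]

```text
t: 5.8
tool_pos: [0.5944, 0.0218, 0.1124]
eef_rot: [1.0, -0.0, -0.001, 0.001]
ft_force: [-0.2, -0.8, -3.5]
grip_width: 0.0097
```

Run:
```python
from h import *
a=get_image('scene')['pixels'];b=get_image('top')['pixels']
A=cv2.resize(a[120:280,230:410],(600,533));cv2.imwrite('pics/c4.png',A)
```

```text
(no output)
```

View pics/c4.png

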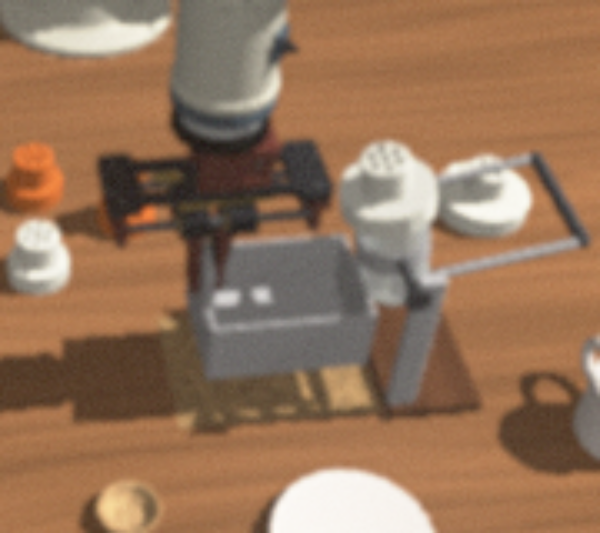

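The tin hangs above the mat, level and aligned. Lower, release and rise.

Emit:
servo_tool:
  series:
    - [0, 0, -0.23, 0, 0, 0]
    - [0, 0, -0.23, 0, 0, 0]
    - [0, 0, -0.23, 0, 0, 0]
    - [0, 0, -0.23, 0, 0, 0]
    - [0, 0, -0.21, 0, 0, 0]
    - [0, 0, 0, 0, 0, 0]
    - [0, 0, 0, 0, 0, 0]

```text
t: 6.78
tool_pos: [0.5955, 0.0205, 0.069]
eef_rot: [1.0, -0.001, 0.0, -0.0]
ft_force: [0.2, 0.4, -2.2]
grip_width: 0.0097
```

Emit:
servo_tool:
  series:
    - [0, 0, 0, 0, 0, 0]
    - [0, 0, 0, 0, 0, 0]
    - [0, 0, 0, 0, 0, 0]
    - [0, 0, 0, 0, 0, 0]
    - [0, 0, 0.4, 0, 0, 0]
    - [0, 0, 0.8, 0, 0, 0]
    - [0, 0, 0.8, 0, 0, 0]
    - [0, 0, 0.8, 0, 0, 0]
    - [0, 0, 0.8, 0, 0, 0]
    - [0, 0, 0.8, 0, 0, 0]
    - [0, -0.5, 0.8, 0, 0, 0]
    - [0, -0.5, 0.4, 0, 0, 0]
    - [0, 0, 0, 0, 0, 0]
  claw: 1

```text
t: 8.4
tool_pos: [0.5957, -0.0205, 0.2955]
eef_rot: [1.0, -0.002, 0.002, 0.0]
ft_force: [0.3, 1.0, -0.5]
grip_width: 0.0876
```

Run:
```python
from h import *
print(manip.read_state()['tool_pos'])
b=shot('top','t1.png');a=shot('scene','s1.png')
cv2.imwrite('pics/c5.png',cv2.resize(b['pixels'][140:260,100:360],(780,360),interpolation=cv2.INTER_CUBIC))
```

```text
[ 0.59566494 -0.02045083  0.29552378]
```

View pics/c5.png

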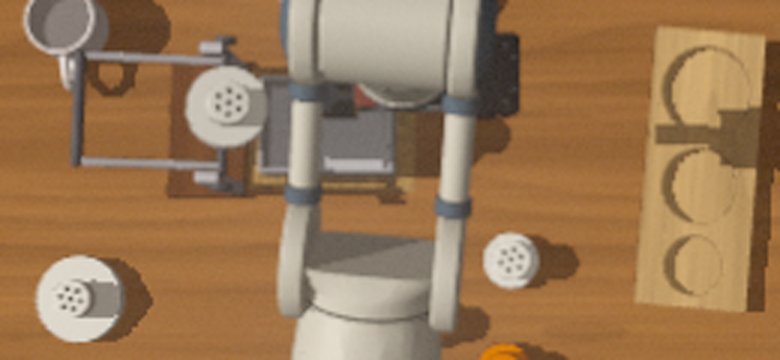

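The top view shows the cap has shifted right (holes at (176,174), earlier (169,174)). The tin's rim nudged the shaker, so it is slightly tilted. I'll measure this.

Run:
```python
from h import *
b=get_image('top');a=get_image('scene')
print(manip.read_state()['joints'].round(3))
u=(229/3+100,102/3+140)
for t in (0,.1,.2,.3):
    P=np.array([.596,.178-.089*np.sin(t),.15+.089*np.cos(t)]);B=np.array([.598,.178+.141*np.cos(t),.15+.141*np.sin(t)])
    print(t,proj(b,P).round(1),proj(b,B).round(1), 'seen',u,(77/3+100,109/3+140),proj(a,P).round(1),proj(a,B).round(1))
# tin rim corners right
for p in [(395,178),(262,172)]: print(onz(b,(p[0]/3+100,p[1]/3+140),.062).round(3))
cv2.imwrite('pics/c6.png',cv2.resize(a['pixels'][120:280,250:420],(680,640),interpolation=cv2.INTER_CUBIC)[:600])
```

```text
[-0.089  0.106  1.092  0.     1.945  1.484]
0 [[168.5 172.9]] [[127.4 176.5]] seen (176.33333333333331, 174.0) (125.66666666666667, 176.33333333333334) [[352.6 165.7]] [[395.5 186.6]]
0.1 [[171.7 172.9]] [[126.3 175.9]] seen (176.33333333333331, 174.0) (125.66666666666667, 176.33333333333334) [[349.3 166.1]] [[396.5 182.9]]
0.2 [[174.9 173. ]] [[125.7 175.3]] seen (176.33333333333331, 174.0) (125.66666666666667, 176.33333333333334) [[345.9 166.8]] [[397.1 179.2]]
0.3 [[178.1 173.1]] [[125.6 174.6]] seen (176.33333333333331, 174.0) (125.66666666666667, 176.33333333333334) [[342.6 167.7]] [[397.2 175.6]]
[0.536 0.013 0.062]
[0.543 0.152 0.062]
```

View pics/c6.png

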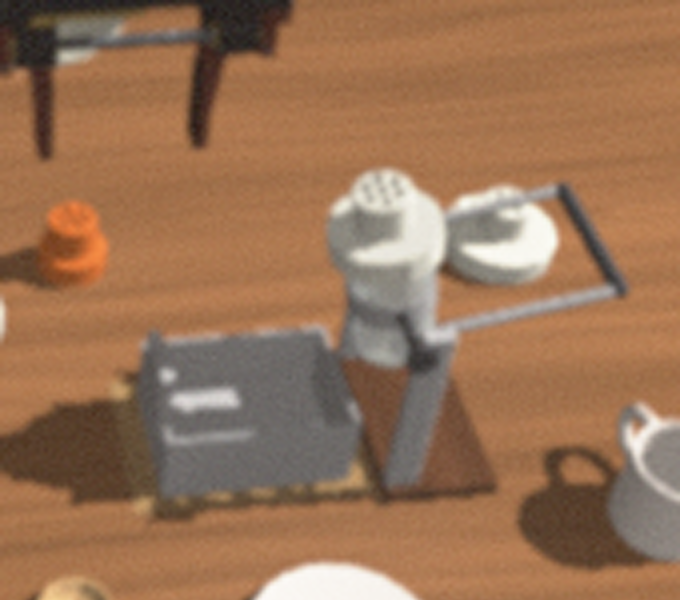

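Tilt ≈0.22 rad; the tin stands well on the mat with its centre at about (0.59,0.083). I'll push the bar down to the upright stop with the fingers closed.

Emit:
servo_tool:
  series:
    - [0, 0.84, 0, 0, 0, 0]
    - [0, 0.84, 0, 0, 0, 0]
    - [0, 0.84, 0, 0, 0, 0]
    - [0, 0.84, 0, 0, 0, 0]
    - [0, 0.84, 0, 0, 0, 0]
    - [0, 0.84, 0, 0, 0, 0]
    - [0, 0.84, 0, 0, 0, 0]
    - [0, 0.84, 0, 0, 0, 0]
    - [0, 0.84, 0, 0, 0, 0]
    - [0, 0.84, 0, 0, 0, 0]
    - [0, 0, -0.5, 0, 0, 0]
    - [0, 0, -0.5, 0, 0, 0]
    - [0, 0, -0.5, 0, 0, 0]
    - [0, 0, -0.5, 0, 0, 0]
    - [0, 0, -0.4, 0, 0, 0]
    - [0, 0, 0, 0, 0, 0]
  claw: 0

```text
t: 10.6
tool_pos: [0.5943, 0.3165, 0.1942]
eef_rot: [1.0, -0.001, -0.002, 0.001]
ft_force: [-1.2, 0.0, -0.2]
grip_width: 0.0006
```

Emit:
servo_tool:
  series:
    - [0, 0, -0.2, 0, 0, 0]
    - [0, 0, -0.2, 0, 0, 0]
    - [0, 0, -0.2, 0, 0, 0]
    - [0, 0, -0.2, 0, 0, 0]
    - [0, 0, 0, 0, 0, 0]

```text
t: 11.22
tool_pos: [0.5949, 0.3161, 0.1633]
eef_rot: [1.0, -0.002, -0.001, 0.001]
ft_force: [0.8, 0.1, 0.6]
grip_width: 0.0003
```

Emit:
servo_tool:
  series:
    - [0, 0, -0.08, 0, 0, 0]
    - [0, 0, -0.08, 0, 0, 0]
    - [0, 0, 0, 0, 0, 0]

```text
t: 11.6
tool_pos: [0.5952, 0.3165, 0.1579]
eef_rot: [1.0, -0.001, -0.0, 0.0]
ft_force: [-0.6, -0.6, 0.0]
grip_width: 0.0007
```

Emit:
servo_tool:
  series:
    - [0, 0, -0.05, 0, 0, 0]
    - [0, 0, -0.03, 0, 0, 0]
    - [0, 0, 0, 0, 0, 0]

```text
t: 11.98
tool_pos: [0.5954, 0.3166, 0.156]
eef_rot: [1.0, -0.001, 0.0, -0.0]
ft_force: [-2.3, 0.1, 4.4]
grip_width: 0.0
```

Emit:
servo_tool:
  series:
    - [0, 0, -0.04, 0, 0, 0]
    - [0, 0, -0.04, 0, 0, 0]
    - [0, 0, 0, 0, 0, 0]

```text
t: 12.35
tool_pos: [0.5955, 0.3166, 0.1557]
eef_rot: [1.0, -0.001, 0.002, -0.001]
ft_force: [-4.8, -2.4, 14.1]
grip_width: 0.0007
```

Run:
```python
from h import *
b=get_image('top');a=get_image('scene')
cv2.imwrite('pics/c7.png',np.hstack([cv2.resize(b['pixels'][150:250,110:210],(390,390),interpolation=cv2.INTER_CUBIC),cv2.resize(a['pixels'][130:230,310:410],(390,390),interpolation=cv2.INTER_CUBIC)]))
```

```text
(no output)
```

View pics/c7.png

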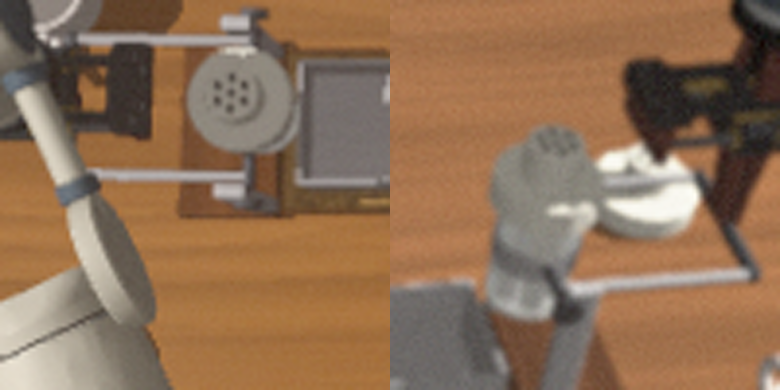

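The bar is on its stop (14 N) and the cap is back at (169.2,174.1), so the shaker is upright. Next, unscrew the cap.

Emit:
servo_tool:
  series:
    - [0, 0, 0.5, 0, 0, 0]
    - [0, 0, 1, 0, 0, 0]
    - [0, 0, 1, 0, 0, 0]
    - [0, 0, 1, 0, 0, 0]
    - [0, -0.5, 0, 0, 0, 0]
    - [0, -0.75, 0, 0, 0, 0]
    - [0, -0.75, 0, 0, 0, 0]
    - [0, -0.75, 0, 0, 0, 0]
    - [0, -0.72, 0, 0, 0, 0]
    - [0, 0, 0, 0, 0, 0]
    - [0, 0, 0, 0, 0, 0]
  claw: 1

```text
t: 13.82
tool_pos: [0.5951, 0.1777, 0.2908]
eef_rot: [1.0, -0.002, -0.001, -0.0]
ft_force: [0.0, 0.2, 0.6]
grip_width: 0.0881
```

Emit:
servo_tool:
  series:
    - [0, 0, -0.5, 0, 0, 0]
    - [0, 0, -0.5, 0, 0, 0]
    - [0, 0, -0.5, 0, 0, 0]
    - [0, 0, -0.4, 0, 0, 0]
    - [0, 0, -0.15, 0, 0, 0]
    - [0, 0, 0, 0, 0, 0]

```text
t: 14.58
tool_pos: [0.5952, 0.178, 0.2096]
eef_rot: [1.0, -0.001, -0.0, 0.0]
ft_force: [0.1, 0.8, 0.9]
grip_width: 0.0876
```

Emit:
servo_tool:
  series:
    - [0, 0, 0.06, 0, 0, 0]
    - [0, 0, 0, 0, 0, 0]
    - [0, 0, 0, 0, 0, 0]
    - [0, 0, 0, 0, 0, 0]
    - [0, 0, 0, 0, 0, 0]
    - [0, 0, 0, 0, 0, 0]
  claw: 0

```text
t: 15.32
tool_pos: [0.5953, 0.1777, 0.2122]
eef_rot: [1.0, -0.001, -0.0, 0.0]
ft_force: [-0.1, 0.8, -0.1]
grip_width: 0.0393
```

Emit:
servo_tool:
  series:
    - [0, 0, 0, 0, 0, 0.8]
    - [0, 0, 0, 0, 0, 0.8]
    - [0, 0, 0, 0, 0, 0.8]
    - [0, 0, 0, 0, 0, 0.8]
    - [0, 0, 0, 0, 0, 0.8]
    - [0, 0, 0, 0, 0, 0.8]
    - [0, 0, 0, 0, 0, 0.8]
    - [0, 0, 0, 0, 0, 0.8]
    - [0, 0, 0, 0, 0, 0.8]
    - [0, 0, 0, 0, 0, 0.8]
    - [0, 0, 0, 0, 0, 0.8]
    - [0, 0, 0, 0, 0, 0.8]
    - [0, 0, 0, 0, 0, 0.8]
    - [0, 0, 0, 0, 0, 0.8]
    - [0, 0, 0, 0, 0, 0.8]
    - [0, 0, 0, 0, 0, 0.8]
    - [0, 0, 0, 0, 0, 0]
    - [0, 0, 0, 0, 0, 0]

```text
t: 17.58
tool_pos: [0.5954, 0.1778, 0.2122]
eef_rot: [0.721, 0.693, 0.0, -0.0]
ft_force: [1.1, 0.4, 0.4]
grip_width: 0.0396
```

Emit:
servo_tool:
  series:
    - [0, 0, 0.1, 0, 0, 0]
    - [0, 0, 0.15, 0, 0, 0]
    - [0, 0, 0.2, 0, 0, 0]
    - [0, 0, 0.3, 0, 0, 0]
    - [0, 0, 0.3, 0, 0, 0]
    - [0, 0, 0, 0, 0, 0]

```text
t: 18.32
tool_pos: [0.5957, 0.1778, 0.2564]
eef_rot: [0.72, 0.694, 0.001, 0.001]
ft_force: [0.8, -0.3, -0.8]
grip_width: 0.0398
```

Run:
```python
from h import *
b=shot('top','t2.png');a=shot('scene','s2.png')
im=np.hstack([cv2.resize(b['pixels'][145:250,300:370],(400,600),interpolation=cv2.INTER_CUBIC),cv2.resize(a['pixels'][110:245,310:400],(400,600),interpolation=cv2.INTER_CUBIC)])
cv2.imwrite('pics/c8.png',im)
```

```text
(no output)
```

View pics/c8.png

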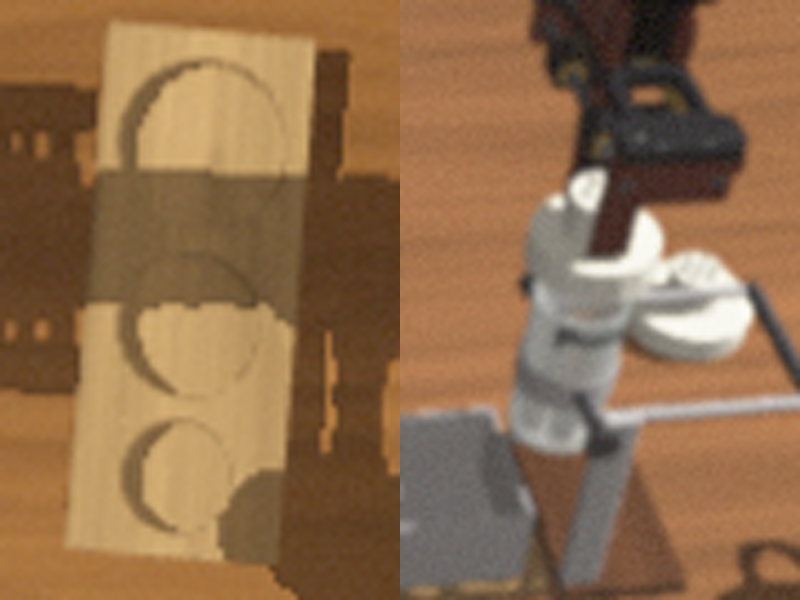

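Run:
```python
from h import *
b=get_image('top');a=get_image('scene')
k=400/70
f=lambda p:onz(b,(p[0]/k+300-.4,p[1]/k+145-.4),.022)[:2]
for n,p in [('h2',(202,143)),('h1',(192,325)),('h0',(178,477)),('c',(193,293))]: print(n,f(p).round(4))
C=np.array([f(p) for p in [(108,22),(318,40),(280,563),(65,547)]]);print(C.round(4),C.mean(0).round(4))
# scene: contour of rack wood & dark recess
hsv=cv2.cvtColor(a['pixels'],cv2.COLOR_BGR2HSV)
print([hsv[y,x].tolist() for x,y in [(175,210),(190,200),(160,260)]], hsv[250,130].tolist())
A=cv2.resize(a['pixels'][180:280,140:210],(560,800),interpolation=cv2.INTER_CUBIC)[:, :]
cv2.imwrite('pics/c9.png',cv2.resize(A,(420,600)))
```

```text
h2 [ 0.6336 -0.3144]
h1 [ 0.5314 -0.307 ]
h0 [ 0.4471 -0.2978]
c [ 0.5493 -0.3078]
[[ 0.7025 -0.2628]
 [ 0.6919 -0.381 ]
 [ 0.3994 -0.3536]
 [ 0.4087 -0.2348]] [ 0.5506 -0.308 ]
[[17, 107, 227], [17, 109, 177], [17, 108, 224]] [13, 144, 85]
```

View pics/c9.png

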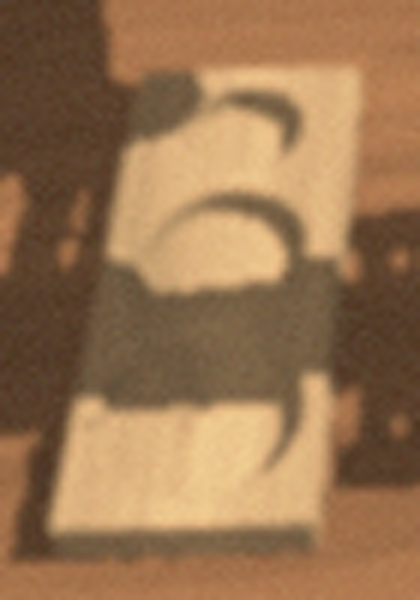

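Run:
```python
from h import *
a=get_image('scene')
for p in [(50,527),(322,523),(361,66)]: print(onz(a,(p[0]/6+140-.4,p[1]/6+180-.4),.022).round(4))
```

```text
[ 0.6919 -0.3797  0.022 ]
[ 0.7054 -0.2601  0.022 ]
[ 0.4098 -0.2346  0.022 ]
```

Rack centre agrees between the views at (0.551,-0.3075), yaw -0.088. Holes: h1 (0.532,-0.306), h2 (0.634,-0.315), h0 (0.447,-0.298). Take the cap above h1.

Emit:
servo_tool:
  series:
    - [-0.11, -0.86, 0, 0, 0, -0.91]
    - [-0.11, -0.86, 0, 0, 0, -0.91]
    - [-0.11, -0.86, 0, 0, 0, -0.91]
    - [-0.11, -0.86, 0, 0, 0, -0.91]
    - [-0.11, -0.86, 0, 0, 0, -0.91]
    - [-0.11, -0.86, 0, 0, 0, -0.91]
    - [-0.11, -0.86, 0, 0, 0, -0.91]
    - [-0.11, -0.86, 0, 0, 0, -0.91]
    - [-0.11, -0.86, 0, 0, 0, -0.91]
    - [-0.11, -0.86, 0, 0, 0, -0.91]
    - [-0.11, -0.86, 0, 0, 0, -0.91]
    - [-0.11, -0.86, 0, 0, 0, -0.91]
    - [-0.11, -0.86, 0, 0, 0, -0.91]
    - [-0.11, -0.86, 0, 0, 0, -0.91]
    - [0, 0, -1, 0, 0, 0]
    - [0, 0, -1, 0, 0, 0]
    - [0, 0, -1, 0, 0, 0]
    - [0, 0, -1, 0, 0, 0]
    - [0, 0, 0, 0, 0, 0]
    - [0, 0, 0, 0, 0, 0]

```text
t: 21.08
tool_pos: [0.5342, -0.3042, 0.0959]
eef_rot: [1.0, 0.002, 0.001, 0.0]
ft_force: [-0.0, -0.3, 1.1]
grip_width: 0.0393
```

Emit:
servo_tool:
  series:
    - [-0.055, -0.04, -0.4, 0, 0, 0]
    - [0, 0, -0.4, 0, 0, 0]
    - [0, 0, -0.3, 0, 0, 0]
    - [0, 0, -0.1, 0, 0, 0]
    - [0, 0, 0, 0, 0, 0]

```text
t: 21.7
tool_pos: [0.5313, -0.3054, 0.0458]
eef_rot: [1.0, 0.002, -0.0, -0.0]
ft_force: [-0.6, 0.4, -0.4]
grip_width: 0.0397
```

Emit:
servo_tool:
  series:
    - [0, 0, -0.07, 0, 0, 0]
    - [0, 0, -0.07, 0, 0, 0]
    - [0, 0, 0, 0, 0, 0]

```text
t: 22.08
tool_pos: [0.5313, -0.3054, 0.0404]
eef_rot: [1.0, 0.002, -0.0, -0.0]
ft_force: [0.8, 0.1, -0.0]
grip_width: 0.0396
```

Emit:
servo_tool:
  series:
    - [0, 0, -0.07, 0, 0, 0]
    - [0, 0, -0.07, 0, 0, 0]
    - [0, 0, -0.03, 0, 0, 0]
    - [0, 0, 0, 0, 0, 0]

```text
t: 22.58
tool_pos: [0.5314, -0.3054, 0.0336]
eef_rot: [1.0, 0.002, -0.0, -0.0]
ft_force: [-0.1, -0.6, -0.8]
grip_width: 0.04
```

Emit:
servo_tool:
  series:
    - [0, 0, -0.03, 0, 0, 0]
    - [0, 0, -0.02, 0, 0, 0]
    - [0, 0, 0, 0, 0, 0]

```text
t: 22.95
tool_pos: [0.5316, -0.3056, 0.0332]
eef_rot: [1.0, 0.002, 0.0, 0.0]
ft_force: [-2.9, 1.2, 5.6]
grip_width: 0.0396
```

The cap is seated (TCP 0.0332, 5.6 N). Release and go towards the bar.

Emit:
servo_tool:
  series:
    - [0, 0, 0, 0, 0, 0]
    - [0, 0, 0, 0, 0, 0]
    - [0, 0, 0, 0, 0, 0]
    - [0, 0, 0, 0, 0, 0]
    - [0, 0, 0.5, 0, 0, 0]
    - [0, 0, 1, 0, 0, 0]
    - [0, 0, 1, 0, 0, 0]
    - [0, 0, 1, 0, 0, 0]
    - [0, 0, 1, 0, 0, 0]
    - [0, 0, 1, 0, 0, 0]
    - [0, 0, 0, 0, 0, 0]
  claw: 1

```text
t: 24.32
tool_pos: [0.5325, -0.3061, 0.2583]
eef_rot: [1.0, 0.002, 0.004, 0.003]
ft_force: [0.3, 0.8, -0.1]
grip_width: 0.0874
```

Emit:
servo_tool:
  series:
    - [0.1, 0.97, 0, 0, 0, 0]
    - [0.1, 0.97, 0, 0, 0, 0]
    - [0.1, 0.97, 0, 0, 0, 0]
    - [0.1, 0.97, 0, 0, 0, 0]
    - [0.1, 0.97, 0, 0, 0, 0]
    - [0.1, 0.97, 0, 0, 0, 0]
    - [0.1, 0.97, 0, 0, 0, 0]
    - [0.1, 0.97, 0, 0, 0, 0]
    - [0.1, 0.97, 0, 0, 0, 0]
    - [0.1, 0.97, 0, 0, 0, 0]
    - [0.1, 0.97, 0, 0, 0, 0]
    - [0.1, 0.97, 0, 0, 0, 0]
    - [0.1, 0.97, 0, 0, 0, 0]
    - [0.1, 0.97, 0, 0, 0, 0]
    - [0.1, 0.97, 0, 0, 0, 0]
    - [0.1, 0.97, 0, 0, 0, 0]
    - [0, 0, 0, 0, 0, 0]
    - [0, 0, 0, 0, 0, 0]

```text
t: 26.58
tool_pos: [0.5953, 0.3148, 0.2513]
eef_rot: [1.0, 0.002, -0.0, 0.0]
ft_force: [0.4, 0.4, 0.2]
grip_width: 0.0878
```

Run:
```python
from h import *
b=shot('top','t3.png');a=shot('scene','s3.png')
cv2.imwrite('pics/d1.png',np.hstack([cv2.resize(b['pixels'][140:250,100:370],(540,220)),np.zeros((220,0,3),np.uint8)]))
im=np.vstack([cv2.resize(b['pixels'][145:245,105:365],(780,300),interpolation=cv2.INTER_CUBIC),cv2.resize(a['pixels'][150:250,150:410],(780,300),interpolation=cv2.INTER_CUBIC)])
cv2.imwrite('pics/d1.png',im)
for t in np.arange(0,2.56,.1):pass
t=np.arange(0,2.51,.125);t[-1]=2.5
print((np.diff(np.c_[.14*np.cos(t),.14*np.sin(t)],axis=0)/.04).round(2).tolist())
```

```text
[[-0.03, 0.44], [-0.08, 0.43], [-0.13, 0.42], [-0.19, 0.4], [-0.23, 0.37], [-0.28, 0.34], [-0.32, 0.3], [-0.35, 0.26], [-0.38, 0.21], [-0.41, 0.16], [-0.42, 0.11], [-0.43, 0.06], [-0.44, 0.0], [-0.43, -0.05], [-0.42, -0.1], [-0.41, -0.16], [-0.39, -0.21], [-0.36, -0.25], [-0.32, -0.3], [-0.28, -0.33]]
```

View pics/d1.png

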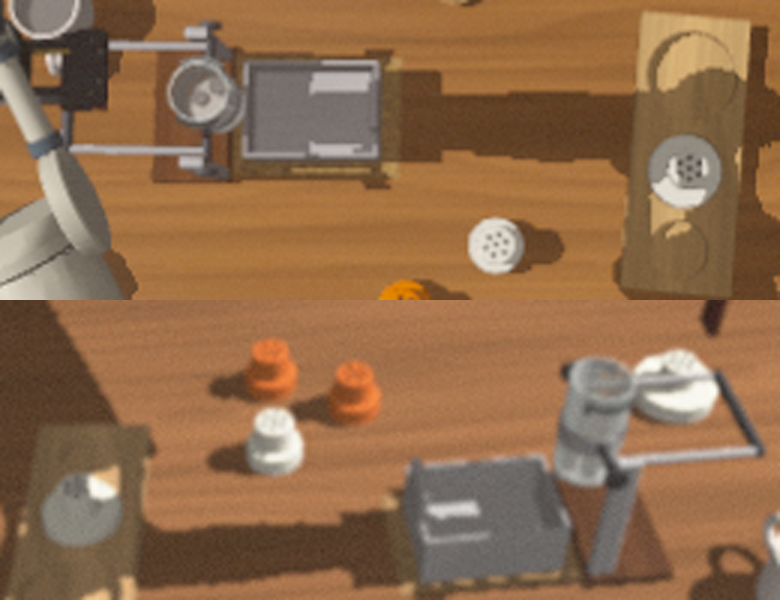

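Cap removed and seated in the middle recess. Shaker open with lumps inside, tin on the mat, bar under the gripper. Grip the bar.

Emit:
servo_tool:
  series:
    - [0.04, 0.1, -0.5, 0, 0, 0]
    - [0, 0, -0.5, 0, 0, 0]
    - [0, 0, -0.5, 0, 0, 0]
    - [0, 0, -0.5, 0, 0, 0]
    - [0, 0, -0.5, 0, 0, 0]
    - [0, 0, -0.5, 0, 0, 0]
    - [0, 0, 0, 0, 0, 0]
    - [0, 0, 0, 0, 0, 0]

```text
t: 27.68
tool_pos: [0.5973, 0.3194, 0.1325]
eef_rot: [1.0, 0.002, 0.0, -0.0]
ft_force: [0.7, -1.1, 0.4]
grip_width: 0.0876
```

Emit:
servo_tool:
  series:
    - [0, 0, 0, 0, 0, 0]
    - [0, 0, 0, 0, 0, 0]
    - [0, 0, 0, 0, 0, 0]
    - [0, 0, 0, 0, 0, 0]
    - [0, 0, 0, 0, 0, 0]
    - [0, 0, 0, 0, 0, 0]
    - [0, 0, 0, 0, 0, 0]
  claw: 0

```text
t: 28.55
tool_pos: [0.5971, 0.3193, 0.1318]
eef_rot: [1.0, 0.002, -0.0, 0.0]
ft_force: [0.1, -0.3, -0.3]
grip_width: 0.0214
```

Emit:
servo_tool:
  series:
    - [0, 0, 0, 0, 0, 0]
    - [0, 0, 0, 0, 0, 0]
    - [0, 0, 0, 0, 0, 0]

```text
t: 28.92
tool_pos: [0.5971, 0.3194, 0.1318]
eef_rot: [1.0, 0.002, 0.0, -0.0]
ft_force: [-0.5, 0.2, 0.6]
grip_width: 0.0112
```

Gripped. Now tip along the arc, first to about 1.6 rad.

Emit:
servo_tool:
  series:
    - [0, -0.03, 0.44, 0, 0, 0]
    - [0, -0.08, 0.43, 0, 0, 0]
    - [0, -0.13, 0.42, 0, 0, 0]
    - [0, -0.19, 0.4, 0, 0, 0]
    - [0, -0.23, 0.37, 0, 0, 0]
    - [0, -0.28, 0.34, 0, 0, 0]
    - [0, -0.32, 0.3, 0, 0, 0]
    - [0, -0.35, 0.26, 0, 0, 0]
    - [0, -0.38, 0.21, 0, 0, 0]
    - [0, -0.41, 0.16, 0, 0, 0]
    - [0, -0.42, 0.11, 0, 0, 0]
    - [0, -0.43, 0.06, 0, 0, 0]
    - [0, -0.44, 0, 0, 0, 0]
    - [0, 0, 0, 0, 0, 0]

```text
t: 30.68
tool_pos: [0.5956, 0.1698, 0.276]
eef_rot: [1.0, 0.001, 0.001, 0.0]
ft_force: [-6.8, -1.1, 6.9]
grip_width: 0.0112
```

Emit:
servo_tool:
  series:
    - [0, -0.21, -0.03, 0, 0, 0]
    - [0, -0.22, -0.03, 0, 0, 0]
    - [0, -0.21, -0.05, 0, 0, 0]
    - [0, -0.21, -0.05, 0, 0, 0]
    - [0, -0.21, -0.08, 0, 0, 0]
    - [0, -0.2, -0.08, 0, 0, 0]
    - [0, -0.2, -0.1, 0, 0, 0]
    - [0, -0.19, -0.11, 0, 0, 0]
    - [0, -0.18, -0.12, 0, 0, 0]
    - [0, -0.18, -0.13, 0, 0, 0]
    - [0, -0.16, -0.15, 0, 0, 0]
    - [0, -0.16, -0.15, 0, 0, 0]
    - [0, -0.14, -0.16, 0, 0, 0]
    - [0, -0.14, -0.17, 0, 0, 0]
    - [0, 0, 0, 0, 0, 0]
    - [0, 0, 0, 0, 0, 0]
    - [0, 0, 0, 0, 0, 0]
    - [0, 0, 0, 0, 0, 0]

```text
t: 32.92
tool_pos: [0.5955, 0.066, 0.2164]
eef_rot: [1.0, 0.002, -0.002, 0.001]
ft_force: [-7.4, -2.1, 0.4]
grip_width: 0.0114
```

Run:
```python
from h import *
b=shot('top','t4.png');a=shot('scene','s4.png')
im=np.vstack([cv2.resize(b['pixels'][145:220,130:260],(520,300),interpolation=cv2.INTER_CUBIC),cv2.resize(a['pixels'][165:240,270:400],(520,300),interpolation=cv2.INTER_CUBIC)])
cv2.imwrite('pics/d2.png',im)
```

```text
(no output)
```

View pics/d2.png

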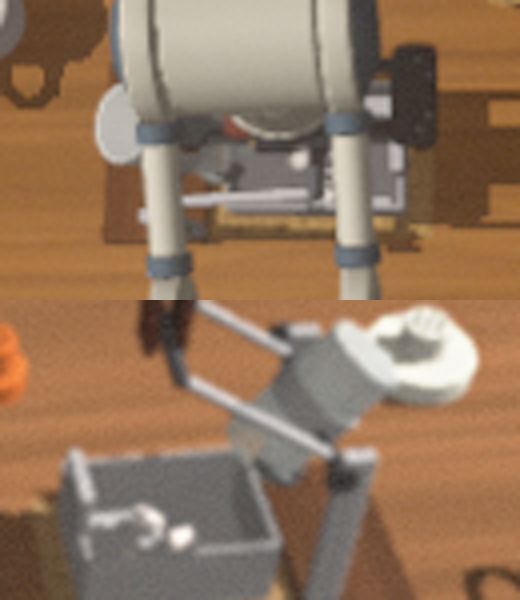

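Tilt is about 2.5 rad and lumps are visible in the tin at (150,525). Swing back along the reverse arc.

Emit:
servo_tool:
  series:
    - [0, 0.28, 0.33, 0, 0, 0]
    - [0, 0.32, 0.3, 0, 0, 0]
    - [0, 0.36, 0.25, 0, 0, 0]
    - [0, 0.39, 0.21, 0, 0, 0]
    - [0, 0.41, 0.16, 0, 0, 0]
    - [0, 0.42, 0.1, 0, 0, 0]
    - [0, 0.43, 0.05, 0, 0, 0]
    - [0, 0.44, 0, 0, 0, 0]
    - [0, 0.43, -0.06, 0, 0, 0]
    - [0, 0.42, -0.11, 0, 0, 0]
    - [0, 0.41, -0.16, 0, 0, 0]
    - [0, 0.38, -0.21, 0, 0, 0]
    - [0, 0.35, -0.26, 0, 0, 0]
    - [0, 0.32, -0.3, 0, 0, 0]
    - [0, 0.28, -0.34, 0, 0, 0]
    - [0, 0.23, -0.37, 0, 0, 0]
    - [0, 0.19, -0.4, 0, 0, 0]
    - [0, 0.13, -0.42, 0, 0, 0]
    - [0, 0.08, -0.43, 0, 0, 0]
    - [0, 0.03, -0.4, 0, 0, 0]

```text
t: 35.52
tool_pos: [0.599, 0.3193, 0.1345]
eef_rot: [1.0, 0.002, 0.003, -0.0]
ft_force: [6.2, -0.6, 4.1]
grip_width: 0.0111
```

Emit:
servo_tool:
  series:
    - [0, 0, -0.05, 0, 0, 0]
    - [0, 0, -0.03, 0, 0, 0]
    - [0, 0, 0, 0, 0, 0]
    - [0, 0, 0, 0, 0, 0]

```text
t: 36.02
tool_pos: [0.5989, 0.3194, 0.1312]
eef_rot: [1.0, 0.002, 0.002, -0.0]
ft_force: [7.6, 0.8, 0.3]
grip_width: 0.0115
```

Emit:
servo_tool:
  series:
    - [0, 0, -0.04, 0, 0, 0]
    - [0, 0, -0.04, 0, 0, 0]
    - [0, 0, 0, 0, 0, 0]

```text
t: 36.4
tool_pos: [0.599, 0.3194, 0.1297]
eef_rot: [1.0, 0.002, 0.003, -0.001]
ft_force: [4.4, -0.5, 5.2]
grip_width: 0.0113
```

Emit:
servo_tool:
  series:
    - [0, 0, -0.05, 0, 0, 0]
    - [0, 0, -0.05, 0, 0, 0]
    - [0, 0, 0, 0, 0, 0]

```text
t: 36.78
tool_pos: [0.5992, 0.3194, 0.1295]
eef_rot: [1.0, 0.002, 0.004, -0.001]
ft_force: [-0.5, -2.8, 17.4]
grip_width: 0.0113
```

At the stop (17 N). Relieve, release, rise and go above the large cap.

Emit:
servo_tool:
  series:
    - [0, 0, 0.1, 0, 0, 0]
    - [0, 0, 0, 0, 0, 0]
    - [0, 0, 0, 0, 0, 0]
    - [0, 0, 0, 0, 0, 0]
    - [0, 0, 0, 0, 0, 0]
    - [0, 0, 0.5, 0, 0, 0]
    - [0, 0, 1, 0, 0, 0]
    - [0, 0, 1, 0, 0, 0]
    - [0, 0, 0.7, 0, 0, 0]
    - [-0.93, 0.17, 0, 0, 0, 0]
    - [-0.93, 0.17, 0, 0, 0, 0]
    - [-0.93, 0.17, 0, 0, 0, 0]
    - [-0.93, 0.17, 0, 0, 0, 0]
    - [-0.93, 0.17, 0, 0, 0, 0]
    - [0, 0, -0.9, 0, 0, 0]
    - [0, 0, -0.9, 0, 0, 0]
    - [0, 0, 0, 0, 0, 0]
    - [0, 0, 0, 0, 0, 0]
  claw: 1

```text
t: 39.02
tool_pos: [0.4117, 0.3536, 0.1852]
eef_rot: [1.0, 0.002, 0.001, -0.001]
ft_force: [-0.5, -0.2, 0.7]
grip_width: 0.0879
```

Run:
```python
from h import *
b=shot('top','t5.png');a=shot('scene','s5.png')
im=np.vstack([cv2.resize(b['pixels'][140:240,105:305],(800,400),interpolation=cv2.INTER_CUBIC),cv2.resize(a['pixels'][160:210,330:430],(400,200),interpolation=cv2.INTER_CUBIC).repeat(1,0) if 0 else np.hstack([cv2.resize(a['pixels'][150:200,200:300],(400,200)),cv2.resize(a['pixels'][165:215,330:430],(400,200))])])
cv2.imwrite('pics/d3.png',im)
```

```text
(no output)
```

View pics/d3.png

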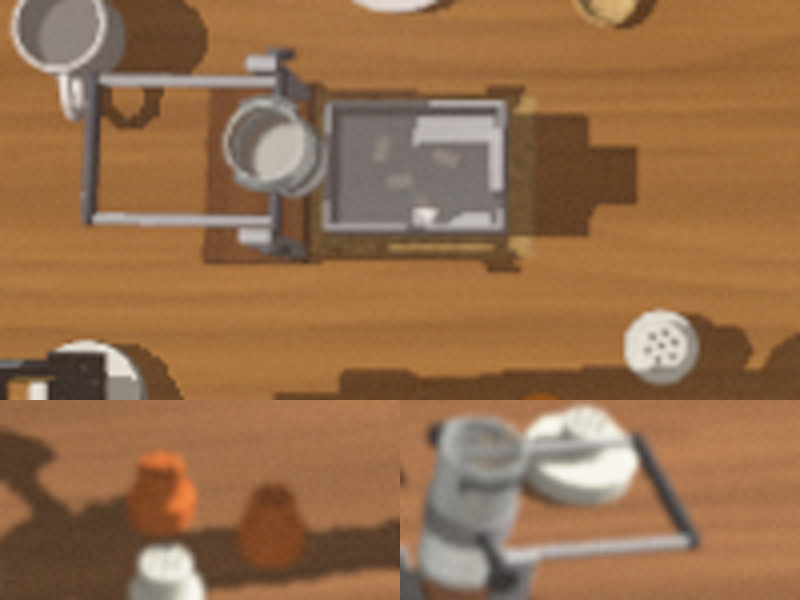

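Four lumps in the tin, the shaker empty and upright, spare caps unmoved. Grip the large cap.

Emit:
servo_tool:
  series:
    - [0, 0, -0.8, 0, 0, 0]
    - [0, 0, -0.8, 0, 0, 0]
    - [0, 0, -0.8, 0, 0, 0]
    - [0, 0, -0.8, 0, 0, 0]
    - [0, 0, -0.5, 0, 0, 0]
    - [0, 0, -0.27, 0, 0, 0]
    - [0, 0, 0, 0, 0, 0]
    - [0, 0, 0, 0, 0, 0]

```text
t: 40.12
tool_pos: [0.4118, 0.3538, 0.0253]
eef_rot: [1.0, 0.002, 0.001, -0.001]
ft_force: [0.8, -0.9, 0.5]
grip_width: 0.0877
```

Emit:
servo_tool:
  series:
    - [0, 0, 0, 0, 0, 0]
    - [0, 0, 0, 0, 0, 0]
    - [0, 0, 0, 0, 0, 0]
    - [0, 0, 0, 0, 0, 0]
    - [0, 0, 0, 0, 0, 0]
    - [0, 0, 0, 0, 0, 0]
  claw: 0

```text
t: 40.88
tool_pos: [0.4111, 0.3533, 0.0238]
eef_rot: [1.0, 0.002, -0.0, -0.0]
ft_force: [0.3, 0.7, -0.6]
grip_width: 0.0395
```

Re-grip at 90° to centre the other axis too.

Emit:
servo_tool:
  series:
    - [0, 0, 0.04, 0, 0, 0]
    - [0, 0, 0, 0, 0, 0]
    - [0, 0, 0, 0, 0, 0]
    - [0, 0, 0, 0, 0, 0]
    - [0, 0, 0, 0, 0, 1]
    - [0, 0, 0, 0, 0, 1]
    - [0, 0, 0, 0, 0, 1]
    - [0, 0, 0, 0, 0, 1]
    - [0, 0, 0, 0, 0, 1]
    - [0, 0, 0, 0, 0, 1]
    - [0, 0, 0, 0, 0, 1]
    - [0, 0, 0, 0, 0, 1]
    - [0, 0, 0, 0, 0, 1]
    - [0, 0, 0, 0, 0, 1]
    - [0, 0, 0, 0, 0, 1]
    - [0, 0, 0, 0, 0, 1]
    - [0, 0, 0, 0, 0, 1]
    - [0, 0, 0, 0, 0, 0]
    - [0, 0, 0, 0, 0, 0]
  claw: 0.7

```text
t: 43.25
tool_pos: [0.4111, 0.3533, 0.0254]
eef_rot: [0.71, 0.704, -0.0, -0.0]
ft_force: [0.7, -0.4, -0.5]
grip_width: 0.0611
```

Emit:
servo_tool:
  series:
    - [0, 0, 0, 0, 0, 0]
    - [0, 0, 0, 0, 0, 0]
    - [0, 0, 0, 0, 0, 0]
    - [0, 0, 0, 0, 0, 0]
    - [0, 0, 0, 0, 0, 0]
    - [0, 0, 0.5, 0, 0, 0]
    - [0, 0, 1, 0, 0, 0]
    - [0, 0, 1, 0, 0, 0]
    - [0, 0, 1, 0, 0, 0]
    - [0, 0, 1, 0, 0, 0]
    - [0, 0, 0.5, 0, 0, 0]
    - [0, 0, 0, 0, 0, 0]
  claw: 0

```text
t: 44.75
tool_pos: [0.4117, 0.3538, 0.2289]
eef_rot: [0.709, 0.705, 0.003, 0.0]
ft_force: [0.3, 0.3, -0.7]
grip_width: 0.0395
```

Emit:
servo_tool:
  series:
    - [0.1, -0.929, 0, 0, 0, 0]
    - [0.1, -0.929, 0, 0, 0, 0]
    - [0.1, -0.929, 0, 0, 0, 0]
    - [0.1, -0.929, 0, 0, 0, 0]
    - [0.2, -0.929, 0, 0, 0, 0]
    - [0.2, -0.929, 0, 0, 0, 0]
    - [0.3, -0.929, 0, 0, 0, 0]
    - [0.3, -0.929, 0, 0, 0, 0]
    - [0.3, -0.929, 0, 0, 0, 0]
    - [0.35, -0.929, 0, 0, 0, 0]
    - [0.4, -0.929, 0, 0, 0, 0]
    - [0.4, -0.929, 0, 0, 0, 0]
    - [0.45, -0.929, 0, 0, 0, 0]
    - [0.45, -0.929, 0, 0, 0, 0]
    - [0.45, -0.929, 0, 0, 0, 0]
    - [0.45, -0.929, 0, 0, 0, 0]
    - [0.45, -0.929, 0, 0, 0, 0]
    - [0.45, -0.929, 0, 0, 0, 0]
    - [0, 0, 0, 0, 0, 0]
    - [0, 0, 0, 0, 0, 0]

```text
t: 47.25
tool_pos: [0.6327, -0.315, 0.2243]
eef_rot: [0.709, 0.705, -0.0, -0.001]
ft_force: [-0.0, 0.4, -0.8]
grip_width: 0.0397
```

Emit:
servo_tool:
  series:
    - [0, 0, -1, 0, 0, 0]
    - [0, 0, -1, 0, 0, 0]
    - [0, 0, -1, 0, 0, 0]
    - [0, 0, -0.5, 0, 0, 0]
    - [0, 0, 0, 0, 0, 0]
    - [0, 0, 0, 0, 0, 0]

```text
t: 48.0
tool_pos: [0.634, -0.3157, 0.0882]
eef_rot: [0.709, 0.705, 0.001, 0.002]
ft_force: [0.4, -0.5, -0.8]
grip_width: 0.0396
```

Emit:
servo_tool:
  series:
    - [0, 0.02, -0.5, 0, 0, 0]
    - [0, 0, -0.4, 0, 0, 0]
    - [0, 0, -0.07, 0, 0, 0]
    - [0, 0, -0.07, 0, 0, 0]
    - [0, 0, -0.07, 0, 0, 0]
    - [0, 0, 0, 0, 0, 0]

```text
t: 48.75
tool_pos: [0.6329, -0.3147, 0.041]
eef_rot: [0.709, 0.705, -0.0, -0.0]
ft_force: [0.5, 0.2, 0.1]
grip_width: 0.0393
```

In the recess with no force. Finish lowering.

Emit:
servo_tool:
  series:
    - [0, 0, -0.07, 0, 0, 0]
    - [0, 0, -0.07, 0, 0, 0]
    - [0, 0, -0.05, 0, 0, 0]
    - [0, 0, -0.03, 0, 0, 0]
    - [0, 0, 0, 0, 0, 0]

```text
t: 49.38
tool_pos: [0.633, -0.3147, 0.0335]
eef_rot: [0.709, 0.705, 0.0, 0.0]
ft_force: [-2.9, 1.0, 5.6]
grip_width: 0.0394
```

Emit:
servo_tool:
  series:
    - [0, 0, 0, 0, 0, 0]
    - [0, 0, 0, 0, 0, 0]
    - [0, 0, 0, 0, 0, 0]
    - [0, 0, 0.5, 0, 0, 0]
    - [0, 0, 1, 0, 0, 0]
    - [0, 0, 1, 0, 0, 0]
    - [0, 0, 1, 0, 0, 0]
    - [0, 0, 0, 0, 0, 0]
  claw: 0.7

```text
t: 50.38
tool_pos: [0.6347, -0.3157, 0.1795]
eef_rot: [0.709, 0.705, 0.001, 0.005]
ft_force: [0.3, -0.1, -0.2]
grip_width: 0.0618
```

Run:
```python
from h import *
r=cv2.imread('pics/t0.png')
for i in ('t0','new'):
    p=cv2.imread('pics/t0.png') if i=='t0' else get_image('top')['pixels']
    h=cv2.cvtColor(p,cv2.COLOR_BGR2HSV);m=((h[...,1]<50)&(h[...,2]>120)).astype(np.uint8)
    n,l,s,c=cv2.connectedComponentsWithStats(m)
    print(i,[(c[k].round(1).tolist(),int(s[k,4])) for k in range(1,n) if 80<s[k,4]<500 and 240<c[k][0]<310 and 200<c[k][1]<250])
print(manip.read_state()['tool_pos'])
```

```text
t0 [([269.7, 226.3], 256)]
new [([269.7, 226.3], 256)]
[ 0.63401182 -0.31528971  0.17612296]
```

Emit:
servo_tool:
  series:
    - [-0.566, 0.653, 0, 0, 0, 0]
    - [-0.566, 0.653, 0, 0, 0, 0]
    - [-0.566, 0.653, 0, 0, 0, 0]
    - [-0.566, 0.653, 0, 0, 0, 0]
    - [-0.566, 0.653, 0, 0, 0, 0]
    - [-0.566, 0.653, 0, 0, 0, 0]
    - [-0.566, 0.653, 0, 0, 0, 0]
    - [-0.566, 0.653, 0, 0, 0, 0]
    - [0, 0, 0, 0, 0, 0]
    - [0, 0, -0.9, 0, 0, 0]
    - [0, 0, -0.9, 0, 0, 0]
    - [0, 0, -0.9, 0, 0, 0]
    - [0, 0, 0, 0, 0, 0]
    - [0, 0, 0, 0, 0, 0]
  claw: 1

```text
t: 52.18
tool_pos: [0.4525, -0.1063, 0.0652]
eef_rot: [0.709, 0.705, 0.0, 0.0]
ft_force: [-0.1, 0.7, 0.5]
grip_width: 0.0879
```

Emit:
servo_tool:
  series:
    - [0, 0, -0.5, 0, 0, 0]
    - [0, 0, -0.4, 0, 0, 0]
    - [0, 0, -0.08, 0, 0, 0]
    - [0, 0, 0, 0, 0, 0]
    - [0, 0, 0, 0, 0, 0]

```text
t: 52.8
tool_pos: [0.4525, -0.106, 0.0259]
eef_rot: [0.709, 0.705, 0.0, 0.001]
ft_force: [0.4, -0.5, -0.9]
grip_width: 0.0881
```

Emit:
servo_tool:
  series:
    - [0, 0, 0, 0, 0, 0]
    - [0, 0, 0, 0, 0, 0]
    - [0, 0, 0, 0, 0, 0]
    - [0, 0, 0, 0, 0, 0]
    - [0, 0, 0, 0, 0, 0]
    - [0, 0, 0, 0, 0, 0]
    - [0, 0, 0, 0, 0, 0]
  claw: 0

```text
t: 53.68
tool_pos: [0.452, -0.1058, 0.0251]
eef_rot: [0.709, 0.705, 0.0, 0.0]
ft_force: [0.5, -0.5, -0.4]
grip_width: 0.0396
```

Emit:
servo_tool:
  series:
    - [0, 0, 0, 0, 0, 0]
    - [0, 0, 0, 0, 0, 0]
    - [0, 0, 0, 0, 0, 0]
    - [0, 0, 0, 0, 0, -1]
    - [0, 0, 0, 0, 0, -1]
    - [0, 0, 0, 0, 0, -1]
    - [0, 0, 0, 0, 0, -1]
    - [0, 0, 0, 0, 0, -1]
    - [0, 0, 0, 0, 0, -1]
    - [0, 0, 0, 0, 0, -1]
    - [0, 0, 0, 0, 0, -1]
    - [0, 0, 0, 0, 0, -1]
    - [0, 0, 0, 0, 0, -1]
    - [0, 0, 0, 0, 0, -1]
    - [0, 0, 0, 0, 0, -1]
    - [0, 0, 0, 0, 0, -1]
    - [0, 0, 0, 0, 0, 0]
    - [0, 0, 0, 0, 0, 0]
  claw: 0.7

```text
t: 55.92
tool_pos: [0.4519, -0.1058, 0.025]
eef_rot: [1.0, 0.003, -0.0, -0.0]
ft_force: [-0.9, -0.9, 0.1]
grip_width: 0.0613
```

Emit:
servo_tool:
  series:
    - [0, 0, 0, 0, 0, 0]
    - [0, 0, 0, 0, 0, 0]
    - [0, 0, 0, 0, 0, 0]
    - [0, 0, 0, 0, 0, 0]
    - [0, 0, 0, 0, 0, 0]
    - [0, 0, 0, 0, 0, 0]
  claw: 0

```text
t: 56.68
tool_pos: [0.4519, -0.1058, 0.025]
eef_rot: [1.0, 0.002, -0.0, 0.0]
ft_force: [-0.5, 0.1, -1.3]
grip_width: 0.0396
```

Emit:
servo_tool:
  series:
    - [0, 0, 0.5, 0, 0, 0]
    - [0, 0, 1, 0, 0, 0]
    - [0, 0, 0.5, 0, 0, 0]
    - [-0.02, -0.8, 0, 0, 0, 0]
    - [-0.02, -0.8, 0, 0, 0, 0]
    - [-0.02, -0.8, 0, 0, 0, 0]
    - [-0.02, -0.8, 0, 0, 0, 0]
    - [-0.02, -0.8, 0, 0, 0, 0]
    - [-0.02, -0.8, 0, 0, 0, 0]
    - [0, 0, -0.5, 0, 0, 0]
    - [0, 0, 0, 0, 0, 0]
    - [0, 0, 0, 0, 0, 0]

```text
t: 58.18
tool_pos: [0.4471, -0.2967, 0.0846]
eef_rot: [1.0, 0.003, -0.0, -0.0]
ft_force: [0.1, 0.1, -0.6]
grip_width: 0.0395
```

Emit:
servo_tool:
  series:
    - [0, -0.035, -0.5, 0, 0, 0]
    - [0, 0, -0.35, 0, 0, 0]
    - [0, 0, -0.07, 0, 0, 0]
    - [0, 0, -0.07, 0, 0, 0]
    - [0, 0, -0.07, 0, 0, 0]
    - [0, 0, 0, 0, 0, 0]

```text
t: 58.92
tool_pos: [0.4472, -0.2993, 0.0427]
eef_rot: [1.0, 0.002, 0.0, 0.0]
ft_force: [-0.2, -0.5, -0.1]
grip_width: 0.0396
```

Emit:
servo_tool:
  series:
    - [0, 0.02, -0.07, 0, 0, 0]
    - [0, 0, -0.07, 0, 0, 0]
    - [0, 0, -0.07, 0, 0, 0]
    - [0, 0, -0.03, 0, 0, 0]
    - [0, 0, 0, 0, 0, 0]

```text
t: 59.55
tool_pos: [0.4472, -0.2985, 0.0331]
eef_rot: [1.0, 0.002, 0.0, 0.0]
ft_force: [-0.9, 0.0, -0.0]
grip_width: 0.0395
```

Emit:
servo_tool:
  series:
    - [0, 0, -0.03, 0, 0, 0]
    - [0, 0, 0, 0, 0, 0]

```text
t: 59.8
tool_pos: [0.4472, -0.2985, 0.033]
eef_rot: [1.0, 0.002, 0.0, 0.0]
ft_force: [-3.3, 2.3, 6.4]
grip_width: 0.0398
```

Emit:
servo_tool:
  series:
    - [0, 0, 0, 0, 0, 0]
    - [0, 0, 0, 0, 0, 0]
    - [0, 0, 0, 0, 0, 0]
    - [0, 0, 0, 0, 0, 0]
    - [0, 0, 0.5, 0, 0, 0]
    - [0, 0, 1, 0, 0, 0]
    - [0, 0, 1, 0, 0, 0]
    - [0, 0, 1, 0, 0, 0]
    - [-0.8, -0.5, 0.5, 0, 0, 0]
    - [-0.6, -0.8, 0, 0, 0, 0]
    - [-0.6, -0.8, 0, 0, 0, 0]
    - [-0.6, -0.8, 0, 0, 0, 0]
    - [0, -0.8, 0, 0, 0, 0]
    - [0, 0, 0, 0, 0, 0]
    - [0, 0, 0, 0, 0, 0]
  claw: 0.7

```text
t: 61.68
tool_pos: [0.3433, -0.4461, 0.1927]
eef_rot: [1.0, 0.002, 0.0, 0.0]
ft_force: [0.2, 0.7, -0.2]
grip_width: 0.0615
```

Run:
```python
from h import *
b=shot('top','t6.png');a=shot('scene','s6.png')
im=np.vstack([cv2.resize(b['pixels'][145:245,105:365],(780,300),interpolation=cv2.INTER_CUBIC),cv2.resize(a['pixels'][175:275,145:405],(780,300),interpolation=cv2.INTER_CUBIC)])
cv2.imwrite('pics/d4.png',im)
```

```text
(no output)
```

View pics/d4.png

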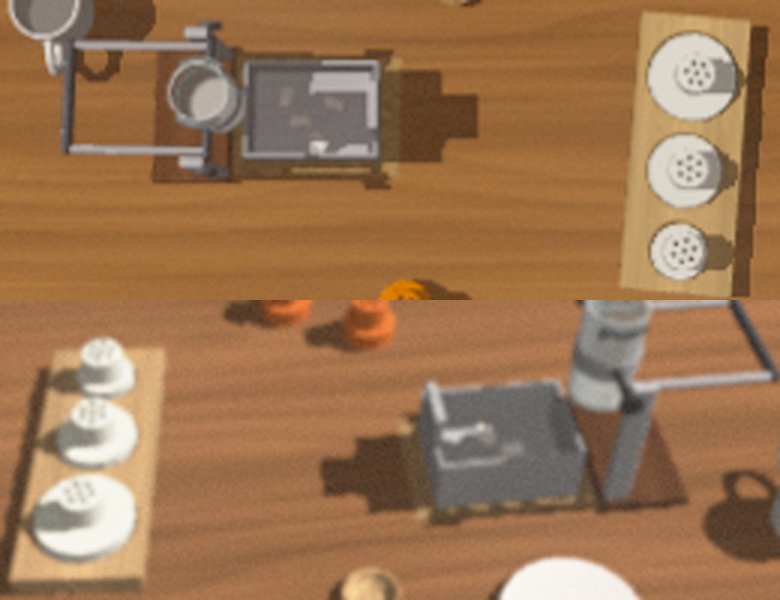

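All three caps are seated, the shaker is upright and empty, and four lumps lie in the tin on the mat. Handing in.

```bash
python3 -c "
from h import *
print(job.sign_off())"
```

```text
the job is handed in; nothing more can be done
None
```

The job is done and handed in at about 62 s of robot time, with no verdict reported. I stood the tin on the mat, then unscrewed the cap by about 88° anticlockwise and put it in the middle recess. I tipped the shaker with the lever bar to about 2.5 rad and swung it back upright. The large and small spare caps then went into their own recesses.

**Last checks**
- **Caps:** each stopped at recess-floor height with about 6 N of push, and the last picture shows all three grip side up in the matching recesses.
- **Lumps:** four are visible in the tin and the shaker looks empty. I did not count the lumps before pouring.
- **Shaker:** the bar was pressed onto its upright stop with 17 N.
- **Tin:** it stands upright inside the mat's edges. The nearest measured edge is about 12 mm in from the mat's edge.
- **Bystanders:** I went near none of them. The cup, saucer and spoon look unmoved in the last picture, as far as they are in view. I did not check the flask again.

**One slip:** while I lowered the tin, its rim nudged the still-capped shaker to about 0.22 rad of tilt. I pushed it back to its stop with the bar before unscrewing, and nothing spilled.

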